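# Balance a two-bottle carrier and put it in the spill tray under the glass shelf

## Task

Two closed bottles of unknown filling make this steel bottle carrier lopsided. Find the place for its sliding, pivoting handle at which the carrier hangs level, by low trial lifts of about a centimetre that never tip it far, then lift it well clear of the bench, level to within five degrees, carry it level and set it down gently, flat inside the grey spill tray under the glass shelf, and let go. Lift it by the handle's black bar only, and leave the shelf, the beakers and the white bottle alone.

Things in the scene. Friction and masses are not known exactly. Their poses are not given: they have to be found in the camera images.
- carrier: Loose steel bottle carrier, 200 mm long (its y), 72 mm wide (x). Origin: centre of its underside at the feet; z up. Foot edges at y = +-96 mm: with one end lifted it rests on the other end's line. Two alike closed amber bottles (52 mm wide) stand at y = +-67 mm, one much heavier, unseen which. In all 0.6 to 0.95 kg; centre of mass 50 mm up, 6 to 36 mm off the middle towards +y or -y.
- rail (a point): Middle of the carrier's square top rail, on its top face, 127 mm above the feet. The rail is 12 mm wide, runs along the carrier's y between its end plates and bears the sliding handle. Axes as the carrier's. Gripped firmly, the carrier follows any lean of the hand about the bar, so grip it with the lean wanted in the end.
- bar (a point): Middle of the handle's black round bar: 14 mm thick, along the carrier's y, 188 mm above the feet, gripped across (fingers close along the carrier's x), 62 mm free between its uprights, 40 mm free below. The handle is a U that pivots freely (damped, weakly spring-centred) about the carrier's x on a pin 55 mm below the bar, in the sliding shoe. Lifted clear, the carrier's mass hangs under that pin.
- shoe (a joint): Position in m of the handle's shoe along the rail, + towards the carrier's +y, 0 in the middle, range -0.05 to 0.05. It stays where it is left: friction 2 N, so with the bar gripped and the carrier on its feet the shoe can be pushed along.
- station: Fixed grey spill tray, glass shelf above its rear half. Origin: on the bench under the tray's middle; x to the rear (away from the robot), y along the tray. Floor 4 mm above the bench; inside 104 mm (x) by 236 mm (y); rim top 14 mm above the bench, 5 mm thick. The carrier stands in it lengthwise, either way round. Open in front (-x), grey posts behind at x = 125, y = +-150 mm.
- shelf_edge (a point): Middle of the glass shelf's front lower edge, 325 mm above the bench, 18 mm behind the tray's middle. The shelf (8 mm thick) reaches 125 mm rearwards and 316 mm along the tray; its side arms at y = +-150 mm hang 12 mm lower. The carrier must come in from the front beneath it, the gripper leaning back to the front by about 30 to 45 degrees to clear the edge. Axes as the station's.
- beaker_1: Glass beaker, 64 mm across, 75 mm high, on the bench; origin under its middle. Bystander.
- beaker_2: Glass beaker, 72 mm across, 85 mm high, on the bench; origin under its middle. Bystander.
- flask: White plastic bottle, 68 mm across, 140 mm high, on the bench; origin under its middle. Bystander.
There are look-alikes about, which are no part of the job. Several things have the shape of the carrier; the one meant has the colours described above.

How it is judged:
On the way:
1. the carrier is off the bench by more than 30 mm, level to within 5 degrees, for half a second (height (world z) of carrier above 0.03 m and angle between carrier's own z axis and vertical below 0.09 rad), for 0.5 s.
At the end, for the whole second after the job is handed in: The carrier stands on the tray's floor inside its rim (its middle within 20 mm across and 25 mm along of the tray's middle, lengthwise in the tray), flat to within 2 degrees, at rest and released (x of carrier in the frame of station between -0.02 and 0.02 m and y of carrier in the frame of station between -0.025 and 0.025 m and z of carrier in the frame of station below 0.008 m and angle between carrier's own z axis and vertical below 0.04 rad and angle between the y axis of carrier and the y axis of station, either way round below 0.2 rad and linear speed of carrier below 0.02 m/s and angular speed of carrier below 0.1 rad/s and contact force between the fingers and carrier below 0.1 N); the robot touches nothing.
It fails at once if the carrier tilted more than 10 degrees while its middle is more than 20 mm above the bench, or more than 15 degrees at any time ((height (world z) of carrier above 0.02 m and angle between carrier's own z axis and vertical above 0.175 rad) or angle between carrier's own z axis and vertical above 0.26 rad).
It fails at once if the carrier lifted by anything but the handle's bar (height (world z) of carrier above 0.03 m and distance between the grasp point and bar above 0.04 m).
It fails at once if the carrier set down hard (more than 60 N) (contact force between carrier and station above 60 N).
It fails at once if the robot hits the shelf or the tray (more than 3 N) (contact force between any of the arm, the fingers and station above 3 N).
It fails at once if a beaker or the white bottle moved by more than 15 mm or tipped (distance of any of beaker_1, beaker_2, flask from where it was at the start of the episode above 0.015 m or angle between any of beaker_1, beaker_2, flask's own z axis and vertical above 0.25 rad).
It also fails if it takes over 69 s, if anything falls off the work surface, if the arm or the gripper's body presses on something with over 40 N, if the wrist force passes 120 N, or if a joint passes its speed limit or range.

## Robot

A 6-joint arm with a two-finger parallel gripper is mounted at the origin on the work surface. World frame = base frame: x ahead of the robot, y to its left, z up, the work surface at z = 0. Lengths are in m, angles in rad, forces in N, time in s.
With the tool pointing down it reaches from about 0.425 to 0.95 m from the base axis. Payload 3.5 kg.
Tool frame: the origin (TCP) lies between the finger pads; the fingertips stand 14 mm ahead of it and the grasp point (between the pads) lies 5 mm behind it; z points along the fingers, y is the line along which they close (so a half turn about z gives the same grasp; the last joint's range is limited). The gripper opens to 85 mm and grips with 20 to 120 N. Pads are 22 mm wide; open, the fingers measure 114 mm over their backs; the gripper's body (76 mm by 85 mm) begins 54 mm behind the grasp point. The pads swing forward as they close: fully open they stand 13 mm farther back than shut.
Start: joints at [1.126, 0.286, 1.577, -0, 1.279, -0.15], TCP at [0.196, 0.646, 0.245] pointing down, gripper open.
Joint ranges: [-2.77, 2.77], [-0.9, 2.22], [0.21, 2.48], [-1.53, 4.67], [0.24, 2.81], [-2.84, 2.84]. Speed limits (rad/s): [2.79, 2.79, 3.14, 3.14, 3.14, 3.14].

## Interface

Orientations are given as a unit quaternion [x, y, z, w].
In Python, from plant import * gives the robot as it stands.
- The arm moves only by the tool step_arm, never from a script. Its argument "commands" is a list of rows, each an object of numbers: "gripper": the gripper's target within -1 to 1 (shut at 1, half-way at 0, fully open at -1); "x", "y", "z": the shift along the tool's x, y, z in mm; "spin": the turn about the tool's z in degrees. A call has exactly 10 rows; each row shifts and turns the commanded pose from where the row before left it, along the tool's axes as they then stand; what a row does not reach is not made up. A row lasts 1/10 s, in which the tool goes at most 50 mm and 8.59 degrees, less where a joint would pass 70% of its speed; a pose out of reach is approached as far as the arm can. A call with a gripper value outside its range is refused whole. The fingers move at their own pace and stop on an object; "force" is the grip in N (left out, the last holds). Time passes only in rows, so rows that do not move let the fingers close, or fill a call up. It gives the time, the measured TCP pose, the force, the opening and the grip force at its end, in the units of the state.
- get_state(): the state, without advancing time (a new reading comes with each control period).
- read_camera(name): name is "scene" or "top" or "wrist"; returns a dict with "color" (480x640x3 uint8, red, green, blue), "z_map" (480x640 float32, m along the optical axis (not along the pixel's ray), 0 where there is no reading), "fx", "fy", "cx", "cy" (pixels), "distortion" ([k1, k2, p1, p2, k3] as OpenCV has them; the pictures are not rectified), "eye" and "attitude" of the camera in the world; the wrist camera has in their place "mount" (4x4, takes a point from camera to tool coordinates, whose origin is the TCP and whose axes are the flange's). Camera axes: x right, y up, looking along -z (the intrinsics and any distortion apply to the point x, -y, -z); pixel columns grow to the right and rows downward; lengths in m; the calibration is good to about 2 mm. A picture is of the moment at which its call begins: read the wrist's pose just before it.
- sign_off(): hands the job in; it is judged then, once.
The state is a dict: "time": time; "qpos": joint angles; "dq": joint speeds; "joint_efforts": joint torques, N m; "eef_pos": TCP position; "tcp_rot": TCP orientation; "contact_force": force on the tool from outside, world axes, zero at the start; "wrist_torque": the same for the moment, N m; "opening": opening from 0.0 (shut) to 1.0 (fully open); "finger_force": force on a finger pad.
Only numpy, scipy, OpenCV 4.12 (cv2) and the standard library are available. Lean on these libraries where they do the work, as an engineer would, in place of code of your own. Each camera call takes 0.05 s, during which the arm holds its last target. There are 200 camera calls.

## Working session

There is one attempt and no reset: what is moved stays moved. The work goes in short steps, Python scripts to look and compute and a tool call to move; the robot and the scene stay as the last step left them, time stands still between calls to the robot, and variables do not carry over. Pictures are saved under pics/ and viewed, at most 10 in all, crops included, and the job is handed in when it is done.

Besides the shell and the picture viewer there is one more tool, called as name(argument=value, ...), one argument or row to a line, values as JSON. step_arm: Moves the arm, as the interface text tells. Its arguments: {"type":"object","properties":{"commands":{"type":"array"},"force":{"type":"number"}},"required":["commands"]}

```bash
ls; mkdir -p pics; cat > h.py <<'E'
from plant import *
import numpy as np, cv2
from scipy.spatial.transform import Rotation as R
def campose(c,s=None):
    if 'mount' in c:
        T=np.eye(4);T[:3,:3]=R.from_quat(s['tcp_rot']).as_matrix();T[:3,3]=s['eef_pos'];return T@np.array(c['mount'])
    T=np.eye(4);a=np.array(c['attitude'])
    T[:3,:3]=a if a.shape==(3,3) else R.from_quat(a).as_matrix();T[:3,3]=c['eye'];return T
def K(c): return np.array([[c['fx'],0,c['cx']],[0,c['fy'],c['cy']],[0,0,1.]])
def rays(c,T,uv):
    p=cv2.undistortPoints(np.array(uv,float).reshape(-1,1,2),K(c),np.array(c['distortion'],float))[:,0]
    d=np.c_[p[:,0],-p[:,1],-np.ones(len(p))]
    return d@T[:3,:3].T
def plane(c,T,uv,z):
    d=rays(c,T,uv);return T[:3,3]+d*((z-T[2,3])/d[:,2])[:,None]
def pts(c,T,uv):
    uv=np.array(uv,int).reshape(-1,2);z=c['z_map'][uv[:,1],uv[:,0]]
    return T[:3,3]+rays(c,T,uv)*z[:,None]
def grab(n):
    s=get_state();c=read_camera(n);return c,campose(c,s)
def save(n,im): cv2.imwrite('pics/'+n,im[:,:,::-1])
E
python3 - <<'E'
from h import *
print(get_state())
for n in('scene','top'):
    c,T=grab(n);save(n+'0.png',c['color']);print(n,T.round(3).tolist(),c['fx'],c['distortion'],(c['z_map']>0).mean())
E
```

```text
pics
{'time': 0.0, 'qpos': array([ 1.12599625e+00,  2.87189630e-01,  1.57821871e+00, -8.33172215e-07,
        1.27859990e+00, -1.50036762e-01]), 'dq': array([ 0.00057605,  0.00099803,  0.00095582,  0.00213684, -0.00084507,
       -0.00132555]), 'joint_efforts': array([ 7.05223320e-04, -4.05978942e+01, -2.92626214e+01, -6.02118325e-05,
        5.80104446e-03,  3.75346133e-06]), 'eef_pos': array([0.1958129 , 0.64530339, 0.24390858]), 'tcp_rot': array([ 1.46848456e-01,  9.89158265e-01, -1.15488537e-03, -3.53566693e-04]), 'contact_force': array([-0.49687372, -0.77867527,  0.71994336]), 'wrist_torque': array([-0.01672934,  0.01902645, -0.00454593]), 'finger_force': 0.0, 'opening': 0.9993403330519026}
scene [[0.344, -0.556, 0.757, 1.286], [0.939, 0.201, -0.278, -0.11], [0.002, 0.806, 0.591, 0.77], [0.0, 0.0, 0.0, 1.0]] 434.9723519917886 [0.02839084 0.         0.         0.         0.        ] 0.9954069010416666
top [[0.002, 0.997, -0.073, 0.466], [-1.0, 0.001, -0.018, 0.122], [-0.017, 0.073, 0.997, 1.349], [0.0, 0.0, 0.0, 1.0]] 460.9323853861714 [0.01167493 0.         0.         0.         0.        ] 0.9959407552083334
```

View pics/scene0.png

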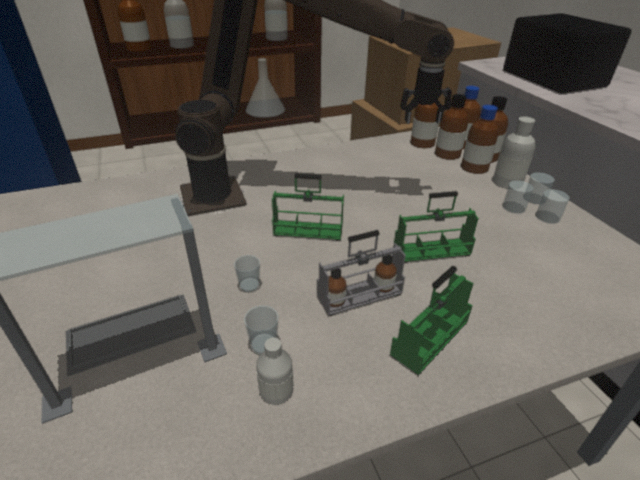

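View pics/top0.png

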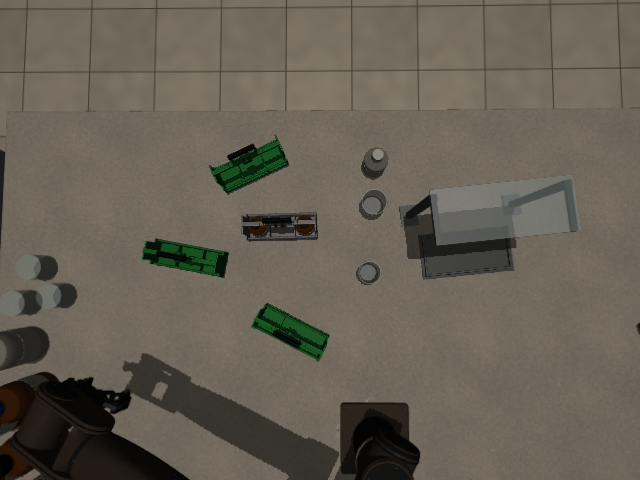

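The steel-grey carrier with amber bottles is at scene (362,275) and top (280,226). The three green ones, at top (250,165), (185,257) and (290,332), are look-alikes of the wrong colour. The tray is at top (467,250), the beakers at (368,272) and (373,204), and the flask at (376,160). I'll confirm with an enlarged crop while I measure.

```bash
python3 - <<'E'
from h import *
c,T=grab('top');s,S=grab('scene')
a=cv2.resize(c['color'][195:260,225:335],None,fx=3.6,fy=3.6,interpolation=2);b=cv2.resize(s['color'][225:320,305:415],None,fx=3.6,fy=3.6,interpolation=2)
h=max(a.shape[0],b.shape[0]);im=np.zeros((h,a.shape[1]+b.shape[1],3),np.uint8);im[:a.shape[0],:a.shape[1]]=a;im[:b.shape[0],a.shape[1]:]=b
save('crop.png',im)
def world(c,T):
    v,u=np.mgrid[:480,:640];uv=np.c_[u.ravel(),v.ravel()];return pts(c,T,uv).reshape(480,640,3)
W=world(c,T);np.save('W.npy',W)
hsv=cv2.cvtColor(c['color'],cv2.COLOR_RGB2HSV)
def rect(m,name):
    p=W[m];r=cv2.minAreaRect(p[:,:2].astype(np.float32));print(name,len(p),'rect',np.round(r[0],4),np.round(r[1],4),round(r[2],1),'med',np.median(p,0).round(4))
box=np.zeros((480,640),bool);box[200:255,230:330]=1
rect(box&(W[...,2]>.03)&(W[...,2]<.14),'carrier')
rect(box&(abs(W[...,2]-.127)<.006),'rail-level')
rect(box&(W[...,2]>.17),'bar')
def bx(r0,r1,c0,c1):
    b=np.zeros((480,640),bool);b[r0:r1,c0:c1]=1;return b
for n,b,h in(('bk1?',bx(255,290,350,390),.02),('bk2?',bx(185,222,355,392),.02),('flask',bx(140,182,355,395),.03)): rect(b&(W[...,2]>h),n)
rect(bx(165,250,425,585)&(W[...,2]>.31),'shelf')
rect(bx(200,285,405,525)&(W[...,2]>.008)&(W[...,2]<.025),'rim')
E
```

```text
carrier 1200 rect [0.5955 0.2626] [0.0731 0.2012] 1.7 med [0.5908 0.2717 0.0783]
rail-level 292 rect [0.5948 0.2623] [0.0486 0.1991] 1.5 med [0.5942 0.2521 0.1275]
bar 178 rect [0.5508 0.1958] [0.2189 0.0519] 54.7 med [0.5948 0.2518 0.1947]
bk1? 195 rect [0.4645 0.0534] [0.0605 0.1362] 0.1 med [0.4645 0.0036 0.0678]
bk2? 287 rect [0.5719 0.0386] [0.0705 0.259 ] 67.1 med [ 0.6753 -0.0068  0.0674]
flask 565 rect [0.642  0.0627] [0.066  0.3672] 63.9 med [0.7653 0.002  0.0997]
shelf 8305 rect [ 0.5826 -0.143 ] [0.1419 0.5602] 9.5 med [ 0.6014 -0.2584  0.3341]
rim 811 rect [ 0.5148 -0.2447] [0.3699 0.1948] 71.4 med [ 0.5054 -0.2545  0.0103]
```

View pics/crop.png

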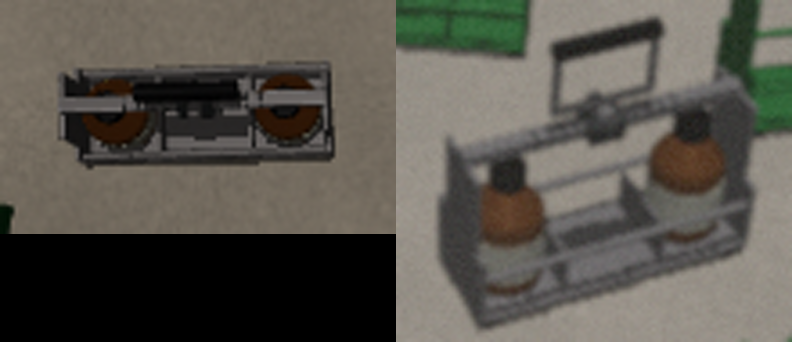

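The crop confirms it: steel frame, two amber bottles, black bar. Next I'll tidy up the estimates.

```bash
python3 - <<'E'
from h import *
W=np.load('W.npy')
def bx(r0,r1,c0,c1):
    b=np.zeros((480,640),bool);b[r0:r1,c0:c1]=1;return b
def clean(m):
    m=m.astype(np.uint8);n,l,st,_=cv2.connectedComponentsWithStats(m);k=1+np.argmax(st[1:,4]);return W[l==k]
def rect(p,name):
    r=cv2.minAreaRect(p[:,:2].astype(np.float32));q=p[:,:2]-p[:,:2].mean(0);e=np.linalg.svd(q,full_matrices=False)[2][0]
    print(name,len(p),np.round(r[0],4),np.round(r[1],4),round(r[2],1),'pcaYaw(y axis)',round(np.degrees(np.arctan2(-e[0]*np.sign(e[1]),abs(e[1]))),2),'ctr',p.mean(0).round(4))
Z=W[...,2]
rect(clean(bx(200,255,230,330)&(Z>.185)&(Z<.215)),'bar')
p=W[bx(200,255,230,330)&(abs(Z-.127)<.006)&(abs(W[...,0]-.595)<.012)];rect(p,'rail')
sh=clean(bx(165,250,425,585)&(Z>.325)&(Z<.34));rect(sh,'shelf')
m=bx(255,290,350,390)&(Z>.02)&(Z<.1);rect(clean(m),'bk1');rect(clean(bx(185,222,355,392)&(Z>.02)&(Z<.1)),'bk2');rect(clean(bx(140,182,355,395)&(Z>.03)),'flask')
m=bx(200,285,405,525)&(Z>.009)&(Z<.02);p=clean(m);rect(p,'rim')
s,S=grab('scene');v,u=np.mgrid[:480,:640];V=pts(s,S,np.c_[u.ravel(),v.ravel()]).reshape(480,640,3)
q=V[(V[...,2]>.009)&(V[...,2]<.02)&(V[...,1]<-.1)&(V[...,1]>-.42)&(V[...,0]>.4)&(V[...,0]<.7)];rect(q,'rim scene')
np.save('rim.npy',q)
q=V[(V[...,2]>.325)&(V[...,2]<.345)&(V[...,1]<-.05)&(V[...,0]>.4)&(V[...,0]<.8)];rect(q,'shelf scene')
# front edge of shelf line
f=[]
for y in np.arange(-.40,-.12,.02):
    k=sh[abs(sh[:,1]-y)<.005]; 
    if len(k): f.append((y,k[:,0].min()))
f=np.array(f);print(np.polyfit(f[:,0],f[:,1],1),f[0],f[-1],sh[:,1].min(),sh[:,1].max())
f=[]
for y in np.arange(-.36,-.14,.02):
    k=p[abs(p[:,1]-y)<.005]
    if len(k): f.append((y,k[:,0].min()))
f=np.array(f).round(4);print(f.tolist(),np.polyfit(f[:,0],f[:,1],1))
E
```

```text
bar 155 [0.5957 0.2596] [0.0138 0.0716] 2.5 pcaYaw(y axis) 2.01 ctr [0.5954 0.2586 0.1942]
rail 270 [0.5935 0.2627] [0.1991 0.0218] 89.2 pcaYaw(y axis) 1.72 ctr [0.5941 0.2598 0.1276]
shelf 8192 [ 0.6025 -0.2604] [0.1252 0.32  ] 6.1 pcaYaw(y axis) 6.05 ctr [ 0.6019 -0.26    0.3341]
bk1 193 [0.4646 0.0145] [0.0601 0.0607] 44.6 pcaYaw(y axis) 88.29 ctr [0.4641 0.0085 0.0602]
bk2 285 [0.6594 0.0017] [0.071 0.067] 0.3 pcaYaw(y axis) -78.73 ctr [ 0.6677 -0.0034  0.0637]
flask 562 [0.642  0.0627] [0.066  0.3672] 63.9 pcaYaw(y axis) 68.12 ctr [0.7658 0.0014 0.1071]
rim 132 [ 0.5134 -0.1723] [0.1159 0.0576] 5.6 pcaYaw(y axis) -76.78 ctr [ 0.5061 -0.1582  0.0145]
rim scene 1163 [ 0.5689 -0.2659] [0.2133 0.3135] 6.5 pcaYaw(y axis) 10.19 ctr [ 0.5377 -0.2805  0.0136]
shelf scene 8442 [ 0.6016 -0.2454] [0.1308 0.2887] 6.1 pcaYaw(y axis) 5.43 ctr [ 0.6108 -0.253   0.3339]
[-0.11006164  0.5110663 ] [-0.4         0.55511126] [-0.12        0.52426309] -0.42374537397258133 -0.09635531393072695
[[-0.2, 0.4591], [-0.18, 0.4562], [-0.16, 0.4561]] [-0.075       0.44363333]
```

Steel carrier: centre about (0.595,0.2625), yaw about 1.8°, shoe about -3 mm. Station: origin about (0.5225,-0.269), yaw about 6.05°. The documented rows have no lean command, so I'll see how the tool answers a row that turns about another axis. It goes with a safe upward move.

step_arm(
  commands=[
    {"z": -10, "pitch": 1},
    {},
    {},
    {},
    {},
    {},
    {},
    {},
    {},
    {},
  ],
)

```text
invalid input
```

Unknown keys are refused, so only shifts and spin exist. By the interface text, an unreachable pose is "approached as far as the arm can". Driving past the outer reach limit should therefore make the tool lean outward, with the hand towards the robot, which is the lean I need. First I'll rise and spin so the fingers close along about world x.

step_arm(
  commands=[
    {"z": -28, "spin": 7.7, "gripper": -1},
    {"z": -28, "spin": 7.7},
    {"z": -28, "spin": 7.7},
    {"z": -28, "spin": 7.7},
    {"z": -28, "spin": 7.7},
    {"z": -28, "spin": 7.7},
    {"z": -28, "spin": 7.7},
    {"z": -28, "spin": 7.7},
    {"z": -28, "spin": 7.7},
    {},
  ],
)

```text
invalid input
```

step_arm(
  commands=[
    {"x": -40, "y": 45},
    {"x": -40, "y": 45},
    {"x": -40, "y": 45},
    {"x": -40, "y": 45},
    {"x": -40, "y": 45},
    {"x": -40, "y": 45},
    {"x": -40, "y": 45},
    {"x": -40, "y": 45},
    {"x": -40, "y": 45},
    {"x": -40, "y": 45},
  ],
)

```text
invalid input
```

step_arm(
  commands=[
    {"gripper": -1, "x": 0, "y": 0, "z": -28, "spin": 7.7},
    {"gripper": -1, "x": 0, "y": 0, "z": -28, "spin": 7.7},
    {"gripper": -1, "x": 0, "y": 0, "z": -28, "spin": 7.7},
    {"gripper": -1, "x": 0, "y": 0, "z": -28, "spin": 7.7},
    {"gripper": -1, "x": 0, "y": 0, "z": -28, "spin": 7.7},
    {"gripper": -1, "x": 0, "y": 0, "z": -28, "spin": 7.7},
    {"gripper": -1, "x": 0, "y": 0, "z": -28, "spin": 7.7},
    {"gripper": -1, "x": 0, "y": 0, "z": -28, "spin": 7.7},
    {"gripper": -1, "x": 0, "y": 0, "z": -28, "spin": 7.7},
    {"gripper": -1, "x": 0, "y": 0, "z": 0, "spin": 0},
  ],
)

```text
time: 1.25
eef_pos: [0.1962, 0.6462, 0.5033]
tcp_rot: [0.684, 0.73, 0.004, -0.001]
contact_force: [0.8, 0.2, 0.3]
opening: 1.0
finger_force: 0.0
```

step_arm(
  commands=[
    {"gripper": -1, "x": -37, "y": 30, "z": 0, "spin": 0},
    {"gripper": -1, "x": -37, "y": 30, "z": 0, "spin": 0},
    {"gripper": -1, "x": -37, "y": 30, "z": 0, "spin": 0},
    {"gripper": -1, "x": -37, "y": 30, "z": 0, "spin": 0},
    {"gripper": -1, "x": -37, "y": 30, "z": 0, "spin": 0},
    {"gripper": -1, "x": -37, "y": 30, "z": 0, "spin": 0},
    {"gripper": -1, "x": -37, "y": 30, "z": 0, "spin": 0},
    {"gripper": -1, "x": -37, "y": 30, "z": 0, "spin": 0},
    {"gripper": -1, "x": -37, "y": 30, "z": 0, "spin": 0},
    {"gripper": -1, "x": -37, "y": 30, "z": 0, "spin": 0},
  ],
)

```text
time: 2.25
eef_pos: [0.5209, 0.2949, 0.4957]
tcp_rot: [0.682, 0.731, -0.001, -0.0]
contact_force: [0.2, -0.4, -0.6]
opening: 1.0
finger_force: 0.0
```

step_arm(
  commands=[
    {"gripper": -1, "x": -37, "y": 30, "z": 0, "spin": 0},
    {"gripper": -1, "x": -37, "y": 30, "z": 0, "spin": 0},
    {"gripper": -1, "x": -37, "y": 30, "z": 0, "spin": 0},
    {"gripper": -1, "x": -37, "y": 30, "z": 0, "spin": 0},
    {"gripper": -1, "x": -37, "y": 30, "z": 0, "spin": 0},
    {"gripper": -1, "x": -37, "y": 30, "z": 0, "spin": 0},
    {"gripper": -1, "x": -37, "y": 30, "z": 0, "spin": 0},
    {"gripper": -1, "x": 0, "y": 50, "z": 0, "spin": 0},
    {"gripper": -1, "x": 0, "y": 50, "z": 0, "spin": 0},
    {"gripper": -1, "x": 0, "y": 50, "z": 0, "spin": 0},
  ],
)

```text
time: 3.25
eef_pos: [0.8732, 0.0591, 0.4946]
tcp_rot: [0.683, 0.731, -0.0, -0.001]
contact_force: [1.9, 0.0, 0.6]
opening: 1.0
finger_force: 0.0
```

```bash
cat > st.py <<'E'
from h import *
s=get_state();M=R.from_quat(s['tcp_rot']).as_matrix()
print('t',round(s['time'],2),'q',np.round(s['qpos'],3),'p',s['eef_pos'].round(4),'F',s['contact_force'].round(2),'M',s['wrist_torque'].round(2));print(M.round(3))
E
python3 st.py
```

```text
t 3.25 q [-0.048  0.845  0.342  0.     1.957 -0.116] p [0.8732 0.0591 0.4946] F [1.93 0.05 0.55] M [-0.03 -0.02  0.01]
[[-0.068  0.998 -0.002]
 [ 0.998  0.068  0.   ]
 [ 0.001 -0.002 -1.   ]]
```

step_arm(
  commands=[
    {"gripper": -1, "x": 0, "y": 40, "z": 0, "spin": 0},
    {"gripper": -1, "x": 0, "y": 40, "z": 0, "spin": 0},
    {"gripper": -1, "x": 0, "y": 40, "z": 0, "spin": 0},
    {"gripper": -1, "x": 0, "y": 40, "z": 0, "spin": 0},
    {"gripper": -1, "x": 0, "y": 40, "z": 0, "spin": 0},
    {"gripper": -1, "x": 0, "y": 40, "z": 0, "spin": 0},
    {"gripper": -1, "x": 0, "y": 40, "z": 0, "spin": 0},
    {"gripper": -1, "x": 0, "y": 40, "z": 0, "spin": 0},
    {"gripper": -1, "x": 0, "y": 40, "z": 0, "spin": 0},
    {"gripper": -1, "x": 0, "y": 40, "z": 0, "spin": 0},
  ],
)

```text
time: 4.25
eef_pos: [0.9804, 0.0666, 0.3942]
tcp_rot: [0.68, 0.727, 0.071, 0.066]
contact_force: [-0.6, 0.6, -0.0]
opening: 1.001
finger_force: 0.0
```

```bash
python3 st.py
```

```text
t 4.25 q [-0.04   1.039  0.213  0.021  1.697 -0.103] p [0.9804 0.0666 0.3942] F [-0.62  0.58 -0.02] M [0.04 0.11 0.02]
[[-0.067  0.979  0.192]
 [ 0.998  0.066  0.013]
 [ 0.     0.193 -0.981]]
```

The lean grew to 11° as hoped. I'll keep pushing outward.

step_arm(
  commands=[
    {"gripper": -1, "x": 0, "y": 48, "z": -5, "spin": 0},
    {"gripper": -1, "x": 0, "y": 48, "z": -5, "spin": 0},
    {"gripper": -1, "x": 0, "y": 48, "z": -5, "spin": 0},
    {"gripper": -1, "x": 0, "y": 48, "z": -5, "spin": 0},
    {"gripper": -1, "x": 0, "y": 48, "z": -5, "spin": 0},
    {"gripper": -1, "x": 0, "y": 48, "z": -5, "spin": 0},
    {"gripper": -1, "x": 0, "y": 48, "z": -5, "spin": 0},
    {"gripper": -1, "x": 0, "y": 48, "z": -5, "spin": 0},
    {"gripper": -1, "x": 0, "y": 48, "z": -5, "spin": 0},
    {"gripper": -1, "x": 0, "y": 48, "z": -5, "spin": 0},
  ],
)

```text
time: 5.25
eef_pos: [1.0329, 0.0697, 0.4333]
tcp_rot: [0.665, 0.711, 0.169, 0.157]
contact_force: [0.4, 0.2, -0.4]
opening: 1.001
finger_force: 0.0
```

```bash
python3 st.py
```

```text
t 5.25 q [-0.041  1.02   0.211  0.049  1.448 -0.102] p [1.0329 0.0697 0.4333] F [ 0.38  0.17 -0.42] M [-0.02  0.23 -0.01]
[[-0.067  0.892  0.448]
 [ 0.998  0.059  0.03 ]
 [ 0.001  0.449 -0.894]]
```

step_arm(
  commands=[
    {"gripper": -1, "x": 0, "y": 48, "z": -5, "spin": 0},
    {"gripper": -1, "x": 0, "y": 48, "z": -5, "spin": 0},
    {"gripper": -1, "x": 0, "y": 48, "z": -5, "spin": 0},
    {"gripper": -1, "x": 0, "y": 48, "z": -5, "spin": 0},
    {"gripper": -1, "x": 0, "y": 48, "z": -5, "spin": 0},
    {"gripper": -1, "x": 0, "y": 48, "z": -5, "spin": 0},
    {"gripper": -1, "x": 0, "y": 48, "z": -5, "spin": 0},
    {"gripper": -1, "x": 0, "y": -35, "z": -35, "spin": 0},
    {"gripper": -1, "x": 0, "y": -35, "z": -35, "spin": 0},
    {"gripper": -1, "x": 0, "y": -35, "z": -35, "spin": 0},
  ],
)

```text
time: 6.25
eef_pos: [0.9284, 0.0615, 0.5305]
tcp_rot: [0.648, 0.692, 0.232, 0.216]
contact_force: [1.0, -0.7, 2.1]
opening: 1.002
finger_force: 0.0
```

```bash
python3 st.py
```

```text
t 6.25 q [-0.062  0.512  0.862  0.087  1.128 -0.14 ] p [0.9284 0.0615 0.5305] F [ 0.96 -0.73  2.11] M [-0.01  0.22 -0.  ]
[[-0.067  0.797  0.6  ]
 [ 0.998  0.053  0.041]
 [ 0.001  0.602 -0.799]]
```

```bash
cat > go.py <<'E'
from h import *
import sys
s=get_state();M=R.from_quat(s['tcp_rot']).as_matrix()
for a in sys.argv[1:]:
    d=M.T@(np.array(eval(a))-s['eef_pos'])*1000;print(a,'local',d.round(1),'norm',np.linalg.norm(d).round())
E
python3 go.py "(.45,.25,.38)" "(.5267,.2549,.28)"
```

```text
(.45,.25,.38) local [ 219.8 -461.9 -159.3] norm 536.0
(.5267,.2549,.28) local [ 219.5 -460.7  -33.1] norm 511.0
```

step_arm(
  commands=[
    {"gripper": -1, "x": 18, "y": -38, "z": -13, "spin": 0},
    {"gripper": -1, "x": 18, "y": -38, "z": -13, "spin": 0},
    {"gripper": -1, "x": 18, "y": -38, "z": -13, "spin": 0},
    {"gripper": -1, "x": 18, "y": -38, "z": -13, "spin": 0},
    {"gripper": -1, "x": 18, "y": -38, "z": -13, "spin": 0},
    {"gripper": -1, "x": 18, "y": -38, "z": -13, "spin": 0},
    {"gripper": -1, "x": 18, "y": -38, "z": -13, "spin": 0},
    {"gripper": -1, "x": 18, "y": -38, "z": -13, "spin": 0},
    {"gripper": -1, "x": 18, "y": -38, "z": -13, "spin": 0},
    {"gripper": -1, "x": 18, "y": -38, "z": -13, "spin": 0},
  ],
)

```text
time: 7.25
eef_pos: [0.5345, 0.2163, 0.4084]
tcp_rot: [0.648, 0.692, 0.233, 0.217]
contact_force: [0.5, 1.1, -0.5]
opening: 1.0
finger_force: 0.0
```

step_arm(
  commands=[
    {"gripper": -1, "x": 20, "y": -40, "z": -13, "spin": 0},
    {"gripper": -1, "x": 20, "y": -40, "z": -13, "spin": 0},
    {"gripper": -1, "x": 0, "y": 0, "z": 20, "spin": 0},
    {"gripper": -1, "x": 0, "y": 0, "z": 30, "spin": 0},
    {"gripper": -1, "x": 0, "y": 0, "z": 30, "spin": 0},
    {"gripper": -1, "x": 0, "y": 0, "z": 20, "spin": 0},
    {"gripper": -1, "x": 0, "y": 0, "z": 10, "spin": 0},
    {"gripper": -1, "x": 0, "y": 0, "z": 0, "spin": 0},
    {"gripper": -1, "x": 0, "y": 0, "z": 0, "spin": 0},
    {"gripper": -1, "x": 0, "y": 0, "z": 0, "spin": 0},
  ],
)

```text
time: 8.25
eef_pos: [0.5205, 0.2554, 0.2945]
tcp_rot: [0.647, 0.692, 0.234, 0.217]
contact_force: [-0.5, 0.0, 0.3]
opening: 1.001
finger_force: 0.0
```

```bash
python3 st.py; python3 go.py "(.5987,.2598,.184)"; python3 - <<'E'
from h import *
c,T=grab('wrist');save('w1.png',c['color'])
v,u=np.mgrid[:480,:640];V=pts(c,T,np.c_[u.ravel(),v.ravel()]).reshape(480,640,3)
m=(V[...,2]>.17)&(V[...,2]<.21)&(abs(V[...,0]-.595)<.03)&(abs(V[...,1]-.26)<.06)&(c['color'].max(2)<60)
p=V[m];print(len(p));print(p.mean(0),p.min(0),p.max(0)) if len(p) else 0
E
```

```text
t 8.25 q [ 0.35  -0.229  2.102 -0.277  0.658  0.449] p [0.5205 0.2554 0.2945] F [-0.49  0.01  0.25] M [-0.    0.28 -0.03]
[[-0.067  0.795  0.603]
 [ 0.998  0.053  0.042]
 [ 0.002  0.605 -0.797]]
(.5987,.2598,.184) local [ -1.   -4.4 135.3] norm 135.0
1744
[0.5939134  0.2634276  0.19212192] [0.58836154 0.22526957 0.18487456] [0.60157302 0.29813876 0.1956412 ]
```

View pics/w1.png

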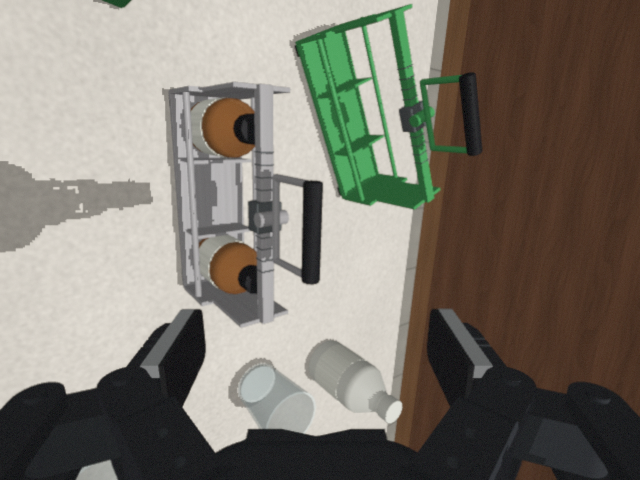

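The view shows the bar at (312,232), free between its uprights, and it agrees with the top view. Advancing along the tool z and closing.

step_arm(
  commands=[
    {"gripper": -1, "x": 0, "y": -4, "z": 20, "spin": 0},
    {"gripper": -1, "x": 0, "y": 0, "z": 30, "spin": 0},
    {"gripper": -1, "x": 0, "y": 0, "z": 30, "spin": 0},
    {"gripper": -1, "x": 0, "y": 0, "z": 25, "spin": 0},
    {"gripper": -1, "x": 0, "y": 0, "z": 20, "spin": 0},
    {"gripper": -1, "x": 0, "y": 0, "z": 10, "spin": 0},
    {"gripper": -1, "x": 0, "y": 0, "z": 0, "spin": 0},
    {"gripper": 0.5, "x": 0, "y": 0, "z": 0, "spin": 0},
    {"gripper": 0.5, "x": 0, "y": 0, "z": 0, "spin": 0},
    {"gripper": 0.5, "x": 0, "y": 0, "z": 0, "spin": 0},
  ],
  force=60,
)

```text
time: 9.3
eef_pos: [0.5984, 0.2607, 0.1839]
tcp_rot: [0.647, 0.692, 0.233, 0.217]
contact_force: [-0.0, -0.5, 0.6]
opening: 0.513
finger_force: 0.0
```

```bash
python3 st.py; python3 - <<'E'
from h import *
c,T=grab('wrist');s,S=grab('scene');save('w2.png',np.hstack([cv2.resize(c['color'],(400,300)),s['color'][150:450,200:600][:300]]))
E
```

```text
t 9.3 q [ 0.308  0.068  2.041 -0.356  0.422  0.52 ] p [0.5984 0.2607 0.1839] F [-0.   -0.49  0.56] M [0.02 0.3  0.02]
[[-0.067  0.795  0.603]
 [ 0.998  0.053  0.042]
 [ 0.001  0.604 -0.797]]
```

View pics/w2.png

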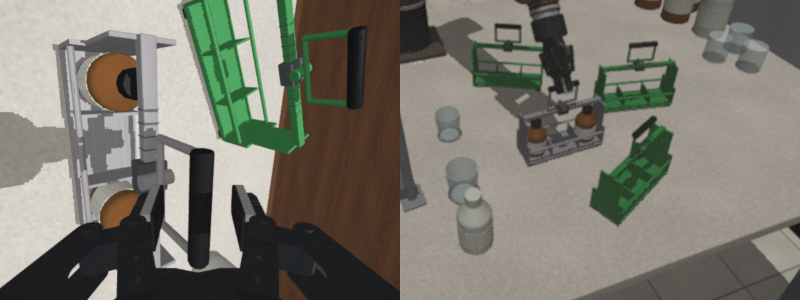

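The bar (200,210) lies between the pads, well centred. Closing.

step_arm(
  commands=[
    {"gripper": 1, "x": 0, "y": 0, "z": 0, "spin": 0},
    {"gripper": 1, "x": 0, "y": 0, "z": 0, "spin": 0},
    {"gripper": 1, "x": 0, "y": 0, "z": 0, "spin": 0},
    {"gripper": 1, "x": 0, "y": 0, "z": 0, "spin": 0},
    {"gripper": 1, "x": 0, "y": 0, "z": 0, "spin": 0},
    {"gripper": 1, "x": 0, "y": 0, "z": 0, "spin": 0},
    {"gripper": 1, "x": 0, "y": 0, "z": 0, "spin": 0},
    {"gripper": 1, "x": 0, "y": 0, "z": 0, "spin": 0},
    {"gripper": 1, "x": 0, "y": 0, "z": 0, "spin": 0},
    {"gripper": 1, "x": 0, "y": 0, "z": 0, "spin": 0},
  ],
  force=80,
)

```text
time: 10.4
eef_pos: [0.599, 0.2608, 0.1835]
tcp_rot: [0.647, 0.692, 0.233, 0.217]
contact_force: [1.5, 2.3, 5.2]
opening: 0.135
finger_force: 78.0
```

```bash
python3 st.py; cat > lev.py <<'E'
from h import *
# rail line via depth in wrist + top: slope along carrier y
c,T=grab('top');v,u=np.mgrid[:480,:640];W=pts(c,T,np.c_[u.ravel(),v.ravel()]).reshape(480,640,3)
s=get_state();print('F',s['contact_force'].round(2),'M',s['wrist_torque'].round(2),'p',s['eef_pos'].round(4))
c,T=grab('scene');V=pts(c,T,np.c_[u.ravel(),v.ravel()]).reshape(480,640,3)
np.savez('lev.npz',W=W,V=V,Wc=read_camera('top')['color'],Vc=c['color'])
E
python3 lev.py; python3 - <<'E'
from h import *
d=np.load('lev.npz')
for n in'WV':
    X=d[n];m=(abs(X[...,0]-.6)<.06)&(abs(X[...,1]-.2625)<.115)
    for z0,z1 in((.02,.16),(.115,.14)):
        p=X[m&(X[...,2]>z0)&(X[...,2]<z1)];print(n,len(p),p.min(0).round(4),p.max(0).round(4))
E
```

```text
t 10.4 q [ 0.307  0.069  2.04  -0.356  0.421  0.52 ] p [0.599  0.2608 0.1835] F [1.52 2.3  5.17] M [ 0.38 -0.28 -0.01]
[[-0.067  0.795  0.603]
 [ 0.998  0.053  0.042]
 [ 0.002  0.604 -0.797]]
F [1.28 2.98 5.22] M [ 0.37 -0.31  0.08] p [0.599  0.2608 0.1836]
W 1076 [0.5558 0.1615 0.0207] [0.6347 0.3628 0.1463]
W 299 [0.5682 0.1631 0.1155] [0.6222 0.3625 0.1399]
V 2937 [0.5593 0.1599 0.02  ] [0.6372 0.3663 0.1594]
V 647 [0.5667 0.1611 0.1151] [0.6258 0.3656 0.1398]
```

Gripped. First low trial lift, 10 mm straight up.

step_arm(
  commands=[
    {"gripper": 1, "x": 0, "y": 1.2, "z": -1.6, "spin": 0},
    {"gripper": 1, "x": 0, "y": 1.2, "z": -1.6, "spin": 0},
    {"gripper": 1, "x": 0, "y": 1.2, "z": -1.6, "spin": 0},
    {"gripper": 1, "x": 0, "y": 1.2, "z": -1.6, "spin": 0},
    {"gripper": 1, "x": 0, "y": 1.2, "z": -1.6, "spin": 0},
    {"gripper": 1, "x": 0, "y": 0, "z": 0, "spin": 0},
    {"gripper": 1, "x": 0, "y": 0, "z": 0, "spin": 0},
    {"gripper": 1, "x": 0, "y": 0, "z": 0, "spin": 0},
    {"gripper": 1, "x": 0, "y": 0, "z": 0, "spin": 0},
    {"gripper": 1, "x": 0, "y": 0, "z": 0, "spin": 0},
  ],
)

```text
time: 11.55
eef_pos: [0.5981, 0.2604, 0.1922]
tcp_rot: [0.648, 0.693, 0.232, 0.217]
contact_force: [-0.1, -0.7, -6.5]
opening: 0.14
finger_force: 77.8
```

```bash
cat > lev2.py <<'E'
from h import *
import sys
cx,cy=map(float,sys.argv[1:3]) if len(sys.argv)>2 else (.596,.262)
v,u=np.mgrid[:480,:640];uv=np.c_[u.ravel(),v.ravel()]
F=[]
for n in('top','scene','wrist'):
    s=get_state();F.append(np.r_[s['contact_force'],s['wrist_torque']])
    c,T=grab(n);X=pts(c,T,uv);z=c['z_map'].ravel()
    ok=(z>0)&(abs(X[:,0]-cx)<.018)&(abs(X[:,1]-cy)<.10)&(X[:,2]>.10)&(X[:,2]<.21)
    # rail: non-dark pixels; keep top face by robust fit
    col=c['color'].reshape(-1,3).astype(int);g=(np.ptp(col,axis=1)<25)&(col.max(1)>70)
    p=X[ok&g&(abs(X[:,1]-cy)>.042)]
    if len(p)<20: print(n,'few',len(p));continue
    ys=p[:,1]-cy;o=[]
    for b in np.arange(-.095,.096,.01):
        k=p[abs(ys-b)<.005]
        if len(k)>3:o.append((b,np.percentile(k[:,2],85)))
    o=np.array(o);f=np.polyfit(o[:,0],o[:,1],1)
    r=abs(o[:,1]-np.polyval(f,o[:,0]));w=r<=max(.003,np.median(r)*2);f=np.polyfit(o[w,0],o[w,1],1)
    print(n,len(p),'slope deg (+: +y end up)',round(np.degrees(np.arctan(f[0])),2),'z mid',round(f[1],4),'res',r[w].max().round(4),'n',w.sum())
print('F,M',np.mean(F,0).round(2),'opening',round(s['opening'],3),'t',s['time'])
E
python3 lev2.py;python3 st.py
```

```text
top 193 slope deg (+: +y end up) 5.29 z mid 0.1388 res 0.0013 n 12
scene 299 slope deg (+: +y end up) 5.39 z mid 0.137 res 0.0006 n 12
wrist 5452 slope deg (+: +y end up) 5.55 z mid 0.1356 res 0.0001 n 7
F,M [-0.18 -0.01 -7.04 -0.1   0.99 -0.05] opening 0.137 t 11.65
t 11.7 q [ 0.307  0.056  2.035 -0.341  0.441  0.504] p [0.5982 0.2604 0.1924] F [-0.31  0.49 -7.11] M [-0.15  0.99 -0.08]
[[-0.067  0.797  0.601]
 [ 0.998  0.053  0.041]
 [ 0.001  0.602 -0.798]]
```

The +y end rises (5.4°), so the heavy end is -y. Lower, and push the shoe 16 mm towards -y.

step_arm(
  commands=[
    {"gripper": 1, "x": 0, "y": -2, "z": 2.7, "spin": 0},
    {"gripper": 1, "x": 0, "y": -2, "z": 2.7, "spin": 0},
    {"gripper": 1, "x": 0, "y": -1.2, "z": 1.6, "spin": 0},
    {"gripper": 1, "x": 0, "y": 0, "z": 0, "spin": 0},
    {"gripper": 1, "x": -3, "y": 0, "z": 0, "spin": 0},
    {"gripper": 1, "x": -3, "y": 0, "z": 0, "spin": 0},
    {"gripper": 1, "x": -4, "y": 0, "z": 0, "spin": 0},
    {"gripper": 1, "x": -3, "y": 0, "z": 0, "spin": 0},
    {"gripper": 1, "x": -3, "y": 0, "z": 0, "spin": 0},
    {"gripper": 1, "x": 0, "y": 0, "z": 0, "spin": 0},
  ],
)

```text
time: 12.7
eef_pos: [0.5996, 0.2439, 0.184]
tcp_rot: [0.648, 0.692, 0.232, 0.217]
contact_force: [1.5, 1.2, -2.6]
opening: 0.135
finger_force: 78.3
```

```bash
python3 lev2.py;python3 st.py;cat > shoe.py <<'E'
from h import *
# carrier ends from top view at rail level -> carrier centre y
c,T=grab('top');v,u=np.mgrid[:480,:640];X=pts(c,T,np.c_[u.ravel(),v.ravel()])
p=X[(abs(X[:,0]-.596)<.05)&(abs(X[:,1]-.262)<.13)&(X[:,2]>.05)&(X[:,2]<.145)]
r=cv2.minAreaRect(p[:,:2].astype(np.float32));print('carrier',np.round(r[0],4),np.round(r[1],4),r[2])
E
python3 shoe.py
```

```text
top 145 slope deg (+: +y end up) -0.01 z mid 0.1308 res 0.0012 n 10
scene 308 slope deg (+: +y end up) 0.57 z mid 0.128 res 0.0042 n 6
wrist 5806 slope deg (+: +y end up) 0.08 z mid 0.1273 res 0.0032 n 6
F,M [ 1.01  0.49 -2.3   0.05  0.38  0.07] opening 0.137 t 12.8
t 12.85 q [ 0.276  0.053  2.055 -0.315  0.415  0.457] p [0.5996 0.2442 0.184 ] F [ 0.86 -0.94 -1.47] M [0.02 0.31 0.05]
[[-0.067  0.796  0.601]
 [ 0.998  0.054  0.04 ]
 [ 0.     0.603 -0.798]]
carrier [0.5955 0.2752] [0.0713 0.2005] 2.7339987754821777
```

```bash
python3 - <<'E'
from h import *
v,u=np.mgrid[:480,:640];uv=np.c_[u.ravel(),v.ravel()]
for n in('top','scene','wrist'):
    c,T=grab(n);X=pts(c,T,uv)
    for lo,hi in((.05,.11),(.12,.134)):
        p=X[(abs(X[:,0]-.596)<.05)&(abs(X[:,1]-.262)<.13)&(X[:,2]>lo)&(X[:,2]<hi)]
        print(n,lo,len(p),np.percentile(p[:,1],[0,.5,2,98,99.5,100]).round(4))
    if n=='wrist': save('w3.png',c['color'])
E
```

```text
top 0.05 539 [0.1736 0.1739 0.1752 0.3723 0.3733 0.3736]
top 0.12 277 [0.174  0.1764 0.1765 0.3739 0.3755 0.3757]
scene 0.05 1331 [0.1724 0.1735 0.1742 0.3752 0.3777 0.3786]
scene 0.12 522 [0.1729 0.1748 0.1757 0.3747 0.3766 0.3781]
wrist 0.05 15460 [0.174  0.1767 0.1787 0.3723 0.3728 0.3738]
wrist 0.12 10121 [0.1998 0.2048 0.2091 0.3635 0.3652 0.3668]
```

View pics/w3.png

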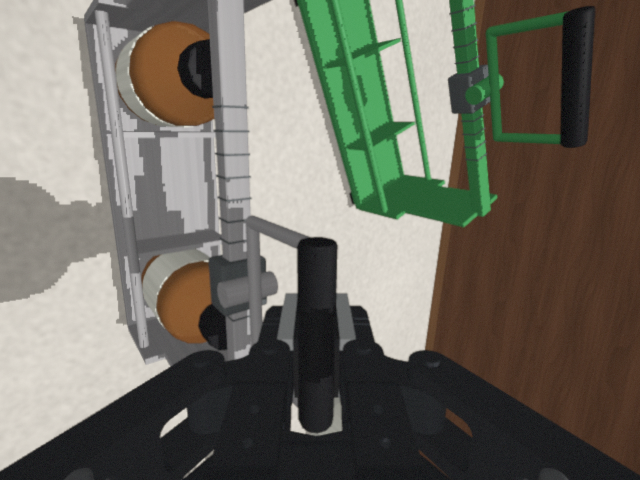

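The carrier stands flat but has crept about 12 mm in +y, so the shoe has travelled farther along the rail than I pushed it. Locating the shoe (pixel about (240,285)) directly.

```bash
python3 - <<'E'
from h import *
c,T=grab('wrist')
im=c['color'][230:340,195:290].astype(int);
for r in range(235,335,8): print(r,[tuple(pts(c,T,[(u,r)])[0].round(3).tolist())+(int(c['color'][r,u].max()),) for u in (218,228,238)])
E
```

```text
235 [(0.626, 0.243, 0.032, 90), (0.591, 0.269, 0.126, 114), (0.595, 0.269, 0.127, 112)]
243 [(0.621, 0.241, 0.044, 182), (0.59, 0.266, 0.127, 70), (0.595, 0.265, 0.127, 98)]
251 [(0.634, 0.225, 0.012, 161), (0.591, 0.261, 0.125, 110), (0.596, 0.261, 0.126, 113)]
259 [(0.589, 0.256, 0.119, 53), (0.591, 0.258, 0.126, 103), (0.595, 0.257, 0.127, 104)]
267 [(0.585, 0.255, 0.127, 62), (0.589, 0.255, 0.13, 65), (0.593, 0.255, 0.131, 64)]
275 [(0.585, 0.251, 0.127, 61), (0.588, 0.252, 0.131, 64), (0.593, 0.251, 0.131, 69)]
283 [(0.585, 0.247, 0.127, 83), (0.587, 0.249, 0.134, 97), (0.591, 0.249, 0.136, 104)]
291 [(0.585, 0.243, 0.128, 97), (0.585, 0.247, 0.138, 110), (0.59, 0.246, 0.138, 111)]
299 [(0.586, 0.238, 0.124, 73), (0.585, 0.243, 0.139, 106), (0.589, 0.243, 0.139, 107)]
307 [(0.586, 0.234, 0.125, 60), (0.586, 0.238, 0.136, 77), (0.593, 0.234, 0.131, 60)]
315 [(0.594, 0.22, 0.106, 17), (0.588, 0.231, 0.131, 67), (0.596, 0.228, 0.126, 116)]
323 [(0.593, 0.215, 0.107, 30), (0.593, 0.222, 0.121, 104), (0.596, 0.223, 0.126, 114)]
331 [(0.593, 0.211, 0.107, 29), (0.592, 0.218, 0.122, 100), (0.595, 0.219, 0.127, 114)]
```

The shoe is at y=0.2435 with the carrier's middle at about 0.2745, so p ≈ -31 mm. Trial lift here.

step_arm(
  commands=[
    {"gripper": 1, "x": 0, "y": 1.2, "z": -1.6, "spin": 0},
    {"gripper": 1, "x": 0, "y": 1.2, "z": -1.6, "spin": 0},
    {"gripper": 1, "x": 0, "y": 1.2, "z": -1.6, "spin": 0},
    {"gripper": 1, "x": 0, "y": 1.2, "z": -1.6, "spin": 0},
    {"gripper": 1, "x": 0, "y": 1.2, "z": -1.6, "spin": 0},
    {"gripper": 1, "x": 0, "y": 0, "z": 0, "spin": 0},
    {"gripper": 1, "x": 0, "y": 0, "z": 0, "spin": 0},
    {"gripper": 1, "x": 0, "y": 0, "z": 0, "spin": 0},
    {"gripper": 1, "x": 0, "y": 0, "z": 0, "spin": 0},
    {"gripper": 1, "x": 0, "y": 0, "z": 0, "spin": 0},
  ],
)

```text
time: 14.1
eef_pos: [0.5993, 0.2444, 0.1936]
tcp_rot: [0.648, 0.693, 0.232, 0.217]
contact_force: [-0.2, -0.4, -7.5]
opening: 0.135
finger_force: 77.9
```

```bash
python3 lev2.py .596 .2745;python3 st.py;python3 shoe.py
```

```text
top 154 slope deg (+: +y end up) -3.86 z mid 0.1372 res 0.0012 n 10
scene 356 slope deg (+: +y end up) -9.73 z mid 0.1438 res 0.0252 n 11
wrist 6213 slope deg (+: +y end up) -10.45 z mid 0.1424 res 0.0035 n 7
F,M [-0.18 -0.29 -7.18 -0.08  1.01 -0.03] opening 0.134 t 14.2
t 14.25 q [ 0.276  0.04   2.049 -0.301  0.434  0.443] p [0.5993 0.2444 0.1936] F [-0.81  0.37 -7.7 ] M [-0.05  0.99 -0.  ]
[[-0.067  0.797  0.601]
 [ 0.998  0.053  0.041]
 [ 0.001  0.602 -0.798]]
carrier [0.5966 0.2708] [0.0728 0.2064] 2.4196808338165283
```

The -y end is now up by 3.9° (top view; the other two fits mixed in the handle's uprights). The balance point lies between. Moments from both lifts give mg≈7.8 N and c≈-18 mm. Lower and push back +y in part, then measure.

step_arm(
  commands=[
    {"gripper": 1, "x": 0, "y": -1.5, "z": 2, "spin": 0},
    {"gripper": 1, "x": 0, "y": -1.5, "z": 2, "spin": 0},
    {"gripper": 1, "x": 0, "y": -1.5, "z": 2, "spin": 0},
    {"gripper": 1, "x": 0, "y": -1.2, "z": 1.6, "spin": 0},
    {"gripper": 1, "x": 0, "y": 0, "z": 0, "spin": 0},
    {"gripper": 1, "x": 3, "y": 0, "z": 0, "spin": 0},
    {"gripper": 1, "x": 3, "y": 0, "z": 0, "spin": 0},
    {"gripper": 1, "x": 0, "y": 0, "z": 0, "spin": 0},
    {"gripper": 1, "x": 0, "y": 0, "z": 0, "spin": 0},
    {"gripper": 1, "x": 0, "y": 0, "z": 0, "spin": 0},
  ],
)

```text
time: 15.3
eef_pos: [0.5989, 0.2507, 0.1841]
tcp_rot: [0.648, 0.692, 0.232, 0.216]
contact_force: [-0.5, 1.0, -7.0]
opening: 0.13
finger_force: 77.9
```

```bash
cat > shoe.py <<'E'
from h import *
v,u=np.mgrid[:480,:640];uv=np.c_[u.ravel(),v.ravel()]
e=[]
for n in('top','scene'):
    c,T=grab(n);X=pts(c,T,uv)
    p=X[(abs(X[:,0]-.596)<.05)&(abs(X[:,1]-.262)<.14)&(X[:,2]>.05)&(X[:,2]<.134)]
    q=np.percentile(p[:,1],[.5,99.5]);e.append(q.mean());print(n,q.round(4),q.mean().round(4))
    if n=='top':
        a=p[(p[:,2]>.12)&(abs(p[:,0]-.596)<.01)]; k=[a[a[:,1]<np.mean(q)][:,2].mean(),a[a[:,1]>np.mean(q)][:,2].mean()];print('rail z -y,+y half',np.round(k,4))
s=get_state();c,T=grab('wrist');X=pts(c,T,uv)
m=(X[:,2]>.129)&(X[:,2]<.133)&(abs(X[:,0]-.594)<.012)&(c['color'].max(2).ravel()<90)
y=np.sort(X[m][:,1]);print('shoe',len(y),np.percentile(y,[1,50,99]).round(4),'bar y',s['eef_pos'][1].round(4),'p=',(np.percentile(y,[2,98]).mean()-np.mean(e)).round(4),'pbar',(s['eef_pos'][1]-np.mean(e)).round(4),'F',s['contact_force'].round(1))
E
python3 shoe.py
```

```text
top [0.1811 0.3818] 0.2814
rail z -y,+y half [0.128  0.1278]
scene [0.1803 0.3833] 0.2818
shoe 709 [0.2376 0.2576 0.263 ] bar y 0.2506 p= -0.0312 pbar -0.031 F [ 0.6  1.1 -5.8]
```

The upward pull was still about 6 N, so the carrier slid instead of the shoe. I'll lower a little more until the load is off, then push.

step_arm(
  commands=[
    {"gripper": 1, "x": 0, "y": -0.6, "z": 0.8, "spin": 0},
    {"gripper": 1, "x": 0, "y": -0.6, "z": 0.8, "spin": 0},
    {"gripper": 1, "x": 0, "y": 0, "z": 0, "spin": 0},
    {"gripper": 1, "x": 0, "y": 0, "z": 0, "spin": 0},
    {"gripper": 1, "x": 0, "y": 0, "z": 0, "spin": 0},
    {"gripper": 1, "x": 0, "y": 0, "z": 0, "spin": 0},
    {"gripper": 1, "x": 0, "y": 0, "z": 0, "spin": 0},
    {"gripper": 1, "x": 0, "y": 0, "z": 0, "spin": 0},
    {"gripper": 1, "x": 0, "y": 0, "z": 0, "spin": 0},
    {"gripper": 1, "x": 0, "y": 0, "z": 0, "spin": 0},
  ],
)

```text
time: 16.45
eef_pos: [0.6, 0.2507, 0.1837]
tcp_rot: [0.647, 0.692, 0.234, 0.217]
contact_force: [1.6, -1.3, 3.2]
opening: 0.138
finger_force: 78.7
```

Now the load is +3 N on the bench. Pushing 13 mm.

step_arm(
  commands=[
    {"gripper": 1, "x": 2, "y": 0, "z": 0, "spin": 0},
    {"gripper": 1, "x": 3, "y": 0, "z": 0, "spin": 0},
    {"gripper": 1, "x": 3, "y": 0, "z": 0, "spin": 0},
    {"gripper": 1, "x": 3, "y": 0, "z": 0, "spin": 0},
    {"gripper": 1, "x": 2, "y": 0, "z": 0, "spin": 0},
    {"gripper": 1, "x": 0, "y": 0, "z": 0, "spin": 0},
    {"gripper": 1, "x": 0, "y": 0, "z": 0, "spin": 0},
    {"gripper": 1, "x": 0, "y": 0, "z": 0, "spin": 0},
    {"gripper": 1, "x": 0, "y": 0, "z": 0, "spin": 0},
    {"gripper": 1, "x": 0, "y": 0, "z": 0, "spin": 0},
  ],
)

```text
time: 17.45
eef_pos: [0.5991, 0.2638, 0.1837]
tcp_rot: [0.647, 0.692, 0.234, 0.217]
contact_force: [1.7, -1.6, 5.7]
opening: 0.132
finger_force: 78.9
```

```bash
python3 shoe.py
```

```text
top [0.181  0.3814] 0.2812
rail z -y,+y half [0.1276 0.1272]
scene [0.18   0.3834] 0.2817
shoe 690 [0.2503 0.2703 0.2758] bar y 0.2638 p= -0.0183 pbar -0.0177 F [ 1.9 -1.5  5. ]
```

The shoe is now at -18 mm, as wanted. Trial lift.

step_arm(
  commands=[
    {"gripper": 1, "x": 0, "y": 1.2, "z": -1.6, "spin": 0},
    {"gripper": 1, "x": 0, "y": 1.2, "z": -1.6, "spin": 0},
    {"gripper": 1, "x": 0, "y": 1.2, "z": -1.6, "spin": 0},
    {"gripper": 1, "x": 0, "y": 1.2, "z": -1.6, "spin": 0},
    {"gripper": 1, "x": 0, "y": 1.2, "z": -1.6, "spin": 0},
    {"gripper": 1, "x": 0, "y": 1.2, "z": -1.6, "spin": 0},
    {"gripper": 1, "x": 0, "y": 0, "z": 0, "spin": 0},
    {"gripper": 1, "x": 0, "y": 0, "z": 0, "spin": 0},
    {"gripper": 1, "x": 0, "y": 0, "z": 0, "spin": 0},
    {"gripper": 1, "x": 0, "y": 0, "z": 0, "spin": 0},
  ],
)

```text
time: 18.6
eef_pos: [0.598, 0.2633, 0.194]
tcp_rot: [0.648, 0.693, 0.232, 0.217]
contact_force: [0.1, 0.3, -7.4]
opening: 0.133
finger_force: 78.0
```

```bash
cat > lev3.py <<'E'
from h import *
import sys
# level: rail top line in the top view + depth of bench-plane, robust; given TCP
v,u=np.mgrid[:480,:640];uv=np.c_[u.ravel(),v.ravel()]
s=get_state();b=s['eef_pos']+np.array([-.003,0,.004])
off=float(sys.argv[1]) if len(sys.argv)>1 else .018   # carrier mid y - bar y
for n in('top','scene'):
    c,T=grab(n);X=pts(c,T,uv);col=c['color'].reshape(-1,3).astype(int)
    L=X-np.array([b[0],b[1]+off,b[2]-.061])
    p=L[(abs(L[:,0])<.012)&(abs(L[:,1])<.095)&(abs(L[:,2])<.02)&(np.ptp(col,axis=1)<25)&(abs(L[:,1]+off)>.045)]
    f=np.polyfit(p[:,1],p[:,2],1)
    for i in range(8):
        r=p[:,2]-np.polyval(f,p[:,1]);k=(r>-.003)&(r<.004);f=np.polyfit(p[k,1],p[k,2],1)
    print(n,k.sum(),'slope deg',np.degrees(np.arctan(f[0])).round(2),'carrier z mid',(f[1]+b[2]-.061-.127).round(4))
    q=L[(abs(L[:,0])<.045)&(abs(L[:,1])<.13)&(L[:,2]>-.07)&(L[:,2]<.01)]
    print('   ends',(np.percentile(q[:,1],[.5,99.5])).round(4), 'x',np.percentile(q[:,0],[1,99]).round(4),'yaw',cv2.minAreaRect(q[:,:2].astype(np.float32))[2])
s=get_state();print('F',s['contact_force'].round(2),'M',s['wrist_torque'].round(2),s['eef_pos'].round(4),s['time'])
E
python3 lev3.py
```

```text
top 146 slope deg 2.63 carrier z mid 0.0122
   ends [-0.0995  0.1007] x [-0.0326  0.0271] yaw 2.8411366939544678
scene 184 slope deg 2.51 carrier z mid 0.011
   ends [-0.0996  0.1041] x [-0.0209  0.0314] yaw 2.5991461277008057
F [-0.3  -0.16 -7.36] M [-0.02  0.99  0.02] [0.598  0.2634 0.194 ] 18.7
```

The carrier hangs free with a tilt of +2.6°, which matches an offset of about 4 mm. One correction: lower, push -4 mm, lift.

step_arm(
  commands=[
    {"gripper": 1, "x": 0, "y": -1.8, "z": 2.4, "spin": 0},
    {"gripper": 1, "x": 0, "y": -1.8, "z": 2.4, "spin": 0},
    {"gripper": 1, "x": 0, "y": -1.8, "z": 2.4, "spin": 0},
    {"gripper": 1, "x": 0, "y": -1.8, "z": 2.4, "spin": 0},
    {"gripper": 1, "x": 0, "y": -0.6, "z": 0.8, "spin": 0},
    {"gripper": 1, "x": 0, "y": 0, "z": 0, "spin": 0},
    {"gripper": 1, "x": 0, "y": 0, "z": 0, "spin": 0},
    {"gripper": 1, "x": 0, "y": 0, "z": 0, "spin": 0},
    {"gripper": 1, "x": 0, "y": 0, "z": 0, "spin": 0},
    {"gripper": 1, "x": 0, "y": 0, "z": 0, "spin": 0},
  ],
)

```text
time: 19.7
eef_pos: [0.5997, 0.264, 0.1837]
tcp_rot: [0.647, 0.692, 0.235, 0.218]
contact_force: [2.2, 2.5, 5.9]
opening: 0.138
finger_force: 79.2
```

```bash
python3 shoe.py
```

```text
top [0.1856 0.386 ] 0.2858
rail z -y,+y half [0.128  0.1276]
scene [0.1851 0.3883] 0.2867
shoe 660 [0.2518 0.2713 0.2769] bar y 0.2641 p= -0.0219 pbar -0.0222 F [1.2 3.  5.9]
```

The landing itself moved the shoe to -22 mm, which is where I wanted it. Lifting again.

step_arm(
  commands=[
    {"gripper": 1, "x": 0, "y": 1.2, "z": -1.6, "spin": 0},
    {"gripper": 1, "x": 0, "y": 1.2, "z": -1.6, "spin": 0},
    {"gripper": 1, "x": 0, "y": 1.2, "z": -1.6, "spin": 0},
    {"gripper": 1, "x": 0, "y": 1.2, "z": -1.6, "spin": 0},
    {"gripper": 1, "x": 0, "y": 1.2, "z": -1.6, "spin": 0},
    {"gripper": 1, "x": 0, "y": 1.2, "z": -1.6, "spin": 0},
    {"gripper": 1, "x": 0, "y": 0, "z": 0, "spin": 0},
    {"gripper": 1, "x": 0, "y": 0, "z": 0, "spin": 0},
    {"gripper": 1, "x": 0, "y": 0, "z": 0, "spin": 0},
    {"gripper": 1, "x": 0, "y": 0, "z": 0, "spin": 0},
  ],
)

```text
time: 20.85
eef_pos: [0.5979, 0.2634, 0.1929]
tcp_rot: [0.648, 0.693, 0.232, 0.217]
contact_force: [0.1, 0.8, -7.7]
opening: 0.134
finger_force: 78.0
```

```bash
python3 lev3.py .022; python3 - <<'E'
from h import *
# cross tilt: use wrist rail/plate? lean about the bar: compare x of bench-level side rails vs rail in top view
c,T=grab('top');v,u=np.mgrid[:480,:640];X=pts(c,T,np.c_[u.ravel(),v.ravel()])
s=get_state();b=s['eef_pos']
q=X[(abs(X[:,0]-.596)<.06)&(abs(X[:,1]-b[1]-.022)<.11)]
for lo,hi in((.03,.08),(.08,.12),(.127,.15),(.19,.22)):
    k=q[(q[:,2]>lo)&(q[:,2]<hi)];print(lo,len(k),np.percentile(k[:,0],[1,50,99]).round(4))
E
```

```text
top 124 slope deg -0.59 carrier z mid 0.0105
   ends [-0.1008  0.1006] x [-0.0309  0.0276] yaw 2.6160635948181152
scene 175 slope deg -0.55 carrier z mid 0.0089
   ends [-0.1007  0.1021] x [-0.0221  0.0317] yaw 2.5981926918029785
F [-0.09  0.24 -7.47] M [-0.05  0.99 -0.04] [0.598  0.2634 0.1931] 20.95
0.03 451 [0.5566 0.5844 0.6332]
0.08 376 [0.5684 0.5866 0.6208]
0.127 298 [0.5698 0.5913 0.6157]
0.19 104 [0.5862 0.5936 0.6143]
```

Level to -0.6°. Before lifting and carrying, I'll fit a quick kinematic model from the logged poses, to be sure the leaned path to the tray stays within joint range.

```bash
cat > kin.py <<'E'
from h import *
from scipy.optimize import least_squares
D=[([1.126,.2872,1.5782,0,1.2786,-.15],[.1958,.6453,.2439]),([-.048,.845,.342,0,1.957,-.116],[.8732,.0591,.4946]),([-.04,1.039,.213,.021,1.697,-.103],[.9804,.0666,.3942]),([-.041,1.02,.211,.049,1.448,-.102],[1.0329,.0697,.4333]),([-.062,.512,.862,.087,1.128,-.14],[.9284,.0615,.5305]),([.35,-.229,2.102,-.277,.658,.449],[.5205,.2554,.2945]),([.308,.068,2.041,-.356,.422,.52],[.5984,.2607,.1839]),([.276,.053,2.055,-.315,.415,.457],[.5996,.2442,.184])]
e=lambda a,t:R.from_euler(a,t)
def fk(q,P):
    h0,L1,L2,L3,d,a1,a2=P
    r=e('z',q[0]);p=np.array([0,0,h0])
    p=p+r.apply([0,d,0]);r=r*e('y',q[1]);p=p+r.apply([a1,0,L1]);r=r*e('y',q[2]);p=p+r.apply([a2,0,L2])
    r=r*e('z',q[3])*e('y',q[4]);p=p+r.apply([0,0,L3]);return p,r*e('z',q[5])
P=least_squares(lambda P:np.concatenate([fk(q,P)[0]-p for q,p in D]),[.2,.4,.4,.2,.1,0,0]);
if __name__=='__main__':
    print(P.x.round(4),abs(P.fun).max())
    s=get_state();q0=s['qpos'];p,r=fk(q0,P.x);Rt=R.from_quat(s['tcp_rot']);C=r.inv()*Rt;print('rot off',C.as_rotvec().round(3),p-s['eef_pos'])
    lo=np.array([-2.77,-.9,.21,-1.53,.24,-2.84]);hi=np.array([2.77,2.22,2.48,4.67,2.81,2.84])
    def ik(t,q):
        f=lambda q:np.r_[(fk(q,P.x)[0]-t)*10,(Rt.inv()*fk(q,P.x)[1]*C).as_rotvec()]
        return least_squares(f,np.clip(q,lo+1e-6,hi-1e-6),bounds=(lo,hi))
    q=q0
    ex=np.array([.9944,.1054]);O=np.array([.5225,-.269])
    for t in[(.598,.263,.29),(.55,.1,.3),(.5,-.05,.3),(.47,-.17,.3),(*(O-.06*ex),.3),(*(O-.06*ex),.22),(*O,.22),(*O,.188)]:
        b=ik(np.array(t)+[.003,0,0],q);q=b.x;print(np.round(t,3),q.round(2),'err',round(np.sqrt(2*b.cost),4))
E
python3 kin.py
```

```text
[0.2407 0.4429 0.5726 0.2352 0.1008 0.     0.0208] 0.00043129847965464596
rot off [-0.     0.     1.571] [ 5.12642718e-05 -1.32936573e-04  1.07833729e-04]
[0.598 0.263 0.29 ] [ 0.31 -0.04  1.95 -0.25  0.62  0.4 ] err 0.0
[0.55 0.1  0.3 ] [-0.03 -0.31  2.16  0.09  0.66 -0.15] err 0.0
[ 0.5  -0.05  0.3 ] [-0.44 -0.47  2.27  0.42  0.81 -0.72] err 0.0
[ 0.47 -0.17  0.3 ] [-0.77 -0.44  2.25  0.58  0.95 -1.08] err 0.0
[ 0.463 -0.275  0.3  ] [-0.96 -0.29  2.14  0.65  1.02 -1.29] err 0.0
[ 0.463 -0.275  0.22 ] [-0.96 -0.2   2.22  0.72  0.89 -1.42] err 0.0
[ 0.522 -0.269  0.22 ] [-0.84 -0.09  2.12  0.71  0.81 -1.33] err 0.0
[ 0.522 -0.269  0.188] [-0.84 -0.04  2.15  0.76  0.76 -1.4 ] err 0.0
```

All reachable. Lifting 100 mm straight up.

step_arm(
  commands=[
    {"gripper": 1, "x": 0, "y": 2.4, "z": -3.2, "spin": 0},
    {"gripper": 1, "x": 0, "y": 4.8, "z": -6.4, "spin": 0},
    {"gripper": 1, "x": 0, "y": 7.2, "z": -9.6, "spin": 0},
    {"gripper": 1, "x": 0, "y": 8.4, "z": -11.2, "spin": 0},
    {"gripper": 1, "x": 0, "y": 9, "z": -12, "spin": 0},
    {"gripper": 1, "x": 0, "y": 9, "z": -12, "spin": 0},
    {"gripper": 1, "x": 0, "y": 8.4, "z": -11.2, "spin": 0},
    {"gripper": 1, "x": 0, "y": 6, "z": -8, "spin": 0},
    {"gripper": 1, "x": 0, "y": 3.6, "z": -4.8, "spin": 0},
    {"gripper": 1, "x": 0, "y": 1.2, "z": -1.6, "spin": 0},
  ],
)

```text
time: 22.0
eef_pos: [0.598, 0.2634, 0.2942]
tcp_rot: [0.648, 0.692, 0.233, 0.217]
contact_force: [0.8, -0.4, -7.9]
opening: 0.139
finger_force: 78.0
```

```bash
python3 lev3.py .022;python3 st.py
```

```text
top 177 slope deg -0.56 carrier z mid 0.1116
   ends [-0.1007  0.0998] x [-0.0307  0.0285] yaw 2.2437188625335693
scene 185 slope deg -0.68 carrier z mid 0.1095
   ends [-0.1008  0.1028] x [-0.0224  0.0307] yaw 1.810204029083252
F [ 0.05 -0.43 -7.92] M [-0.1   1.03 -0.01] [0.5976 0.2632 0.2929] 22.1
t 22.1 q [ 0.313 -0.054  1.949 -0.25   0.63   0.402] p [0.5976 0.2632 0.2929] F [ 0.05 -0.43 -7.92] M [-0.1   1.03 -0.01]
[[-0.067  0.797  0.6  ]
 [ 0.998  0.053  0.041]
 [ 0.001  0.602 -0.799]]
```

Clear at 110 mm and level (-0.6°). Carrying with gentle ramps.

step_arm(
  commands=[
    {"gripper": 1, "x": -2.9, "y": -0.7, "z": -0.55, "spin": 0},
    {"gripper": 1, "x": -5.8, "y": -1.46, "z": -1.1, "spin": 0},
    {"gripper": 1, "x": -8.7, "y": -2.2, "z": -1.66, "spin": 0},
    {"gripper": 1, "x": -11.6, "y": -2.9, "z": -2.2, "spin": 0},
    {"gripper": 1, "x": -14.5, "y": -3.65, "z": -2.76, "spin": 0},
    {"gripper": 1, "x": -17.4, "y": -4.4, "z": -3.3, "spin": 0},
    {"gripper": 1, "x": -20.3, "y": -5.1, "z": -3.9, "spin": 0},
    {"gripper": 1, "x": -23.2, "y": -5.8, "z": -4.4, "spin": 0},
    {"gripper": 1, "x": -23.2, "y": -5.8, "z": -4.4, "spin": 0},
    {"gripper": 1, "x": -23.2, "y": -5.8, "z": -4.4, "spin": 0},
  ],
)

```text
time: 23.1
eef_pos: [0.5597, 0.1081, 0.2928]
tcp_rot: [0.648, 0.693, 0.232, 0.217]
contact_force: [0.0, 0.1, -7.6]
opening: 0.134
finger_force: 78.1
```

step_arm(
  commands=[
    {"gripper": 1, "x": -23.2, "y": -5.8, "z": -4.4, "spin": 0},
    {"gripper": 1, "x": -23.2, "y": -5.8, "z": -4.4, "spin": 0},
    {"gripper": 1, "x": -23.2, "y": -5.8, "z": -4.4, "spin": 0},
    {"gripper": 1, "x": -23.2, "y": -5.8, "z": -4.4, "spin": 0},
    {"gripper": 1, "x": -23.2, "y": -5.8, "z": -4.4, "spin": 0},
    {"gripper": 1, "x": -23.2, "y": -5.8, "z": -4.4, "spin": 0},
    {"gripper": 1, "x": -23.2, "y": -5.8, "z": -4.4, "spin": 0},
    {"gripper": 1, "x": -23.2, "y": -5.8, "z": -4.4, "spin": 0},
    {"gripper": 1, "x": -23.2, "y": -5.8, "z": -4.4, "spin": 0},
    {"gripper": 1, "x": -23.2, "y": -5.8, "z": -4.4, "spin": 0},
  ],
)

```text
time: 24.1
eef_pos: [0.5023, -0.1286, 0.2931]
tcp_rot: [0.647, 0.693, 0.231, 0.218]
contact_force: [-0.5, 0.7, -8.2]
opening: 0.137
finger_force: 78.1
```

step_arm(
  commands=[
    {"gripper": 1, "x": -23.2, "y": -5.8, "z": -4.4, "spin": 0},
    {"gripper": 1, "x": -23.2, "y": -5.8, "z": -4.4, "spin": 0},
    {"gripper": 1, "x": -23.2, "y": -5.8, "z": -4.4, "spin": 0},
    {"gripper": 1, "x": -23.2, "y": -5.8, "z": -4.4, "spin": 0},
    {"gripper": 1, "x": -20.3, "y": -5.1, "z": -3.9, "spin": 0},
    {"gripper": 1, "x": -17.4, "y": -4.4, "z": -3.3, "spin": 0},
    {"gripper": 1, "x": -13.5, "y": -3.4, "z": -2.6, "spin": 0},
    {"gripper": 1, "x": -10.6, "y": -2.7, "z": -2, "spin": 0},
    {"gripper": 1, "x": -5.8, "y": -1.46, "z": -1.1, "spin": 0},
    {"gripper": 1, "x": -2.9, "y": -0.7, "z": -0.55, "spin": 0},
  ],
)

```text
time: 25.1
eef_pos: [0.4629, -0.2935, 0.2931]
tcp_rot: [0.648, 0.693, 0.232, 0.217]
contact_force: [-0.2, -0.6, -7.1]
opening: 0.135
finger_force: 78.0
```

```bash
python3 st.py; python3 - <<'E'
from h import *
c,T=grab('wrist');s,S=grab('scene');t,TT=grab('top')
save('c1.png',np.hstack([cv2.resize(c['color'],(400,300)),cv2.resize(s['color'][150:450,0:400],(400,300))]))
v,u=np.mgrid[:480,:640];uv=np.c_[u.ravel(),v.ravel()]
for n,C,A in(('w',c,T),('s',s,S),('t',t,TT)):
    X=pts(C,A,uv);m=(X[:,2]>.009)&(X[:,2]<.02)&(X[:,1]<-.1)&(X[:,1]>-.45)&(X[:,0]>.42)&(X[:,0]<.62)
    p=X[m]-[.5225,-.269,0];a=np.radians(6.05);q=np.c_[p[:,0]*np.cos(a)+p[:,1]*np.sin(a),-p[:,0]*np.sin(a)+p[:,1]*np.cos(a)]
    print(n,len(q),'x',np.percentile(q[:,0],[0,1,5,95,99,100]).round(4),'y',np.percentile(q[:,1],[0,1,5,95,99,100]).round(4))
E
```

```text
t 25.1 q [-0.986 -0.253  2.123  0.659  1.024 -1.334] p [ 0.4629 -0.2935  0.2931] F [-0.24 -0.56 -7.09] M [-0.05  0.99  0.05]
[[-0.067  0.797  0.601]
 [ 0.998  0.053  0.04 ]
 [ 0.     0.602 -0.799]]
w 162 x [0.0538 0.0539 0.0544 0.0578 0.058  0.0581] y [-0.048  -0.0474 -0.0448  0.0363  0.0499  0.0516]
s 1055 x [-0.0589 -0.0574 -0.0553  0.0583  0.0593  0.067 ] y [-0.1221 -0.1206 -0.1187  0.1207  0.1234  0.1241]
t 336 x [-0.0754 -0.0611 -0.055   0.0557  0.1015  0.1102] y [-0.1256 -0.122  -0.1198  0.1244  0.1337  0.1647]
```

View pics/c1.png

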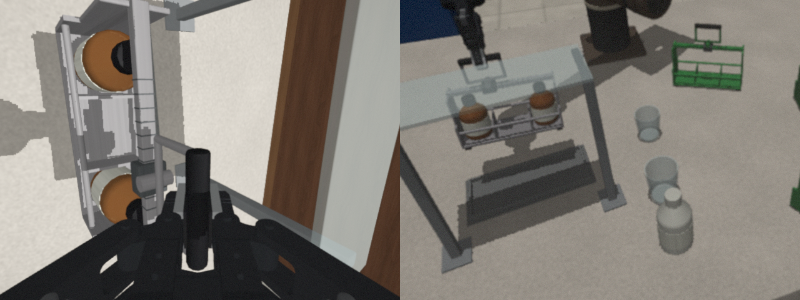

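The carrier hangs level in front of the tray. The rim extents (x ±58, y ±122 mm) confirm the station estimate. Descending 78 mm in front of the shelf.

step_arm(
  commands=[
    {"gripper": 1, "x": 0, "y": -2.4, "z": 3.2, "spin": 0},
    {"gripper": 1, "x": 0, "y": -4.8, "z": 6.4, "spin": 0},
    {"gripper": 1, "x": 0, "y": -6.6, "z": 8.8, "spin": 0},
    {"gripper": 1, "x": 0, "y": -7.2, "z": 9.6, "spin": 0},
    {"gripper": 1, "x": 0, "y": -7.2, "z": 9.6, "spin": 0},
    {"gripper": 1, "x": 0, "y": -7.2, "z": 9.6, "spin": 0},
    {"gripper": 1, "x": 0, "y": -6, "z": 8, "spin": 0},
    {"gripper": 1, "x": 0, "y": -3.6, "z": 4.8, "spin": 0},
    {"gripper": 1, "x": 0, "y": -1.8, "z": 2.4, "spin": 0},
    {"gripper": 1, "x": 0, "y": 0, "z": 0, "spin": 0},
  ],
)

```text
time: 26.25
eef_pos: [0.4633, -0.293, 0.2148]
tcp_rot: [0.648, 0.692, 0.232, 0.216]
contact_force: [0.0, 0.9, -7.5]
opening: 0.139
finger_force: 78.0
```

```bash
cat > fin.py <<'E'
from h import *
v,u=np.mgrid[:480,:640];uv=np.c_[u.ravel(),v.ravel()];s=get_state();b=s['eef_pos'];a=np.radians(6.05)
for n in('top','scene','wrist'):
    c,T=grab(n);X=pts(c,T,uv);z0=b[2]-.1833
    p=X[(abs(X[:,0]-b[0])<.06)&(abs(X[:,1]-b[1]-.022)<.125)&(X[:,2]>z0+.02)&(X[:,2]<z0+.135)]
    r=cv2.minAreaRect(p[:,:2].astype(np.float32));d=np.array(r[0])-[.5228,-.269]
    st=np.array([d[0]*np.cos(a)+d[1]*np.sin(a),-d[0]*np.sin(a)+d[1]*np.cos(a)])
    rl=p[(p[:,2]>z0+.115)&(abs(p[:,0]-b[0])<.03)&(abs(p[:,1]-b[1])>.05)];
    sl=np.degrees(np.arctan(np.polyfit(rl[:,1],rl[:,2],1)[0])) if len(rl)>10 else 0
    print(n,len(p),'mid',np.round(r[0],4),'size',np.round(r[1],4),'yaw',round(r[2],1),'station xy',st.round(4),'slope~',round(sl,2))
print(s['time'],b.round(4),s['contact_force'].round(1))
E
python3 fin.py
```

```text
top 1222 mid [ 0.4613 -0.2695] size [0.0719 0.2006] yaw 2.6 station xy [-0.0613  0.006 ] slope~ 0.56
scene 3224 mid [ 0.4624 -0.2695] size [0.0757 0.2011] yaw 2.3 station xy [-0.0601  0.0059] slope~ -0.45
wrist 35743 mid [ 0.4591 -0.2707] size [0.0672 0.202 ] yaw 2.5 station xy [-0.0635  0.0051] slope~ -2.41
26.25 [ 0.4633 -0.293   0.2148] [ 0.   0.9 -7.5]
```

step_arm(
  commands=[
    {"gripper": 1, "x": -0.1, "y": 1.6, "z": 1.2, "spin": 0},
    {"gripper": 1, "x": -0.3, "y": 4, "z": 3, "spin": 0},
    {"gripper": 1, "x": -0.5, "y": 6.4, "z": 4.8, "spin": 0},
    {"gripper": 1, "x": -0.5, "y": 7.2, "z": 5.4, "spin": 0},
    {"gripper": 1, "x": -0.5, "y": 7.2, "z": 5.4, "spin": 0},
    {"gripper": 1, "x": -0.5, "y": 7.2, "z": 5.4, "spin": 0},
    {"gripper": 1, "x": -0.5, "y": 6.4, "z": 4.8, "spin": 0},
    {"gripper": 1, "x": -0.4, "y": 4.8, "z": 3.6, "spin": 0},
    {"gripper": 1, "x": -0.2, "y": 2.4, "z": 1.8, "spin": 0},
    {"gripper": 1, "x": -0.1, "y": 1.6, "z": 1.2, "spin": 0},
  ],
)

```text
time: 27.4
eef_pos: [0.5247, -0.2924, 0.2151]
tcp_rot: [0.648, 0.693, 0.232, 0.216]
contact_force: [-0.2, -0.8, -7.2]
opening: 0.136
finger_force: 78.1
```

```bash
python3 fin.py
```

```text
top 912 mid [ 0.5189 -0.2687] size [0.0666 0.2   ] yaw 3.6 station xy [-0.0038  0.0007] slope~ -0.04
scene 3573 mid [ 0.5248 -0.2685] size [0.0752 0.2011] yaw 2.1 station xy [0.0021 0.0003] slope~ -0.48
wrist 35625 mid [ 0.5201 -0.2693] size [0.0671 0.2013] yaw 2.5 station xy [-0.0027  0.    ] slope~ -2.14
27.4 [ 0.5247 -0.2924  0.2151] [-0.2 -0.8 -7.2]
```

Centred over the tray. Lowering gently.

step_arm(
  commands=[
    {"gripper": 1, "x": 0, "y": -1.8, "z": 2.4, "spin": 0},
    {"gripper": 1, "x": 0, "y": -3, "z": 4, "spin": 0},
    {"gripper": 1, "x": 0, "y": -3.6, "z": 4.8, "spin": 0},
    {"gripper": 1, "x": 0, "y": -3, "z": 4, "spin": 0},
    {"gripper": 1, "x": 0, "y": -1.8, "z": 2.4, "spin": 0},
    {"gripper": 1, "x": 0, "y": -0.6, "z": 0.8, "spin": 0},
    {"gripper": 1, "x": 0, "y": -0.6, "z": 0.8, "spin": 0},
    {"gripper": 1, "x": 0, "y": -0.6, "z": 0.8, "spin": 0},
    {"gripper": 1, "x": 0, "y": -0.6, "z": 0.8, "spin": 0},
    {"gripper": 1, "x": 0, "y": 0, "z": 0, "spin": 0},
  ],
)

```text
time: 28.55
eef_pos: [0.5245, -0.2925, 0.1893]
tcp_rot: [0.648, 0.693, 0.232, 0.217]
contact_force: [-0.8, -0.1, -8.0]
opening: 0.138
finger_force: 78.0
```

step_arm(
  commands=[
    {"gripper": 1, "x": 0, "y": -0.6, "z": 0.8, "spin": 0},
    {"gripper": 1, "x": 0, "y": -0.6, "z": 0.8, "spin": 0},
    {"gripper": 1, "x": 0, "y": 0, "z": 0, "spin": 0},
    {"gripper": 1, "x": 0, "y": 0, "z": 0, "spin": 0},
    {"gripper": 1, "x": 0, "y": 0, "z": 0, "spin": 0},
    {"gripper": 1, "x": 0, "y": 0, "z": 0, "spin": 0},
    {"gripper": 1, "x": 0, "y": 0, "z": 0, "spin": 0},
    {"gripper": 1, "x": 0, "y": 0, "z": 0, "spin": 0},
    {"gripper": 1, "x": 0, "y": 0, "z": 0, "spin": 0},
    {"gripper": 1, "x": 0, "y": 0, "z": 0, "spin": 0},
  ],
)

```text
time: 29.55
eef_pos: [0.5249, -0.2928, 0.1881]
tcp_rot: [0.648, 0.692, 0.232, 0.217]
contact_force: [1.6, 0.7, -0.3]
opening: 0.138
finger_force: 78.4
```

The load has transferred (F≈0). Releasing.

step_arm(
  commands=[
    {"gripper": 0.5, "x": 0, "y": 0, "z": 0, "spin": 0},
    {"gripper": 0.3, "x": 0, "y": 0, "z": 0, "spin": 0},
    {"gripper": 0.1, "x": 0, "y": 0, "z": 0, "spin": 0},
    {"gripper": 0, "x": 0, "y": 0, "z": 0, "spin": 0},
    {"gripper": 0, "x": 0, "y": 0, "z": 0, "spin": 0},
    {"gripper": 0, "x": 0, "y": 0, "z": 0, "spin": 0},
    {"gripper": 0, "x": 0, "y": 0, "z": 0, "spin": 0},
    {"gripper": 0, "x": 0, "y": 0, "z": 0, "spin": 0},
    {"gripper": 0, "x": 0, "y": 0, "z": 0, "spin": 0},
    {"gripper": 0, "x": 0, "y": 0, "z": 0, "spin": 0},
  ],
)

```text
time: 30.55
eef_pos: [0.5245, -0.2925, 0.1873]
tcp_rot: [0.648, 0.693, 0.232, 0.217]
contact_force: [0.3, -0.2, -0.3]
opening: 0.502
finger_force: 0.0
```

```bash
python3 fin.py; python3 - <<'E'
from h import *
c,T=grab('wrist');s,S=grab('scene')
save('r1.png',np.hstack([cv2.resize(c['color'],(400,300)),cv2.resize(s['color'][150:450,0:400],(400,300))]))
E
```

```text
top 844 mid [ 0.5215 -0.2684] size [0.0709 0.2009] yaw 1.2 station xy [-0.0012  0.0008] slope~ 0.53
scene 3472 mid [ 0.5249 -0.2682] size [0.0771 0.2013] yaw 2.6 station xy [0.0021 0.0005] slope~ -0.14
wrist 35355 mid [ 0.5233 -0.2689] size [0.0723 0.2005] yaw 2.1 station xy [0.0005 0.0001] slope~ 0.08
30.55 [ 0.5245 -0.2925  0.1873] [ 0.3 -0.2 -0.3]
```

View pics/r1.png

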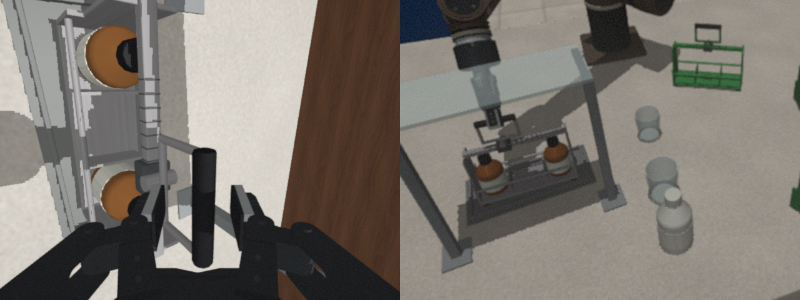

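The carrier sits in the tray, centred within 2 mm, flat, with the bar free at (203,205) between the pads. Retreating along the tool axis.

step_arm(
  commands=[
    {"gripper": 0, "x": 0, "y": 0, "z": -4, "spin": 0},
    {"gripper": 0, "x": 0, "y": 0, "z": -10, "spin": 0},
    {"gripper": 0, "x": 0, "y": 0, "z": -20, "spin": 0},
    {"gripper": 0, "x": 0, "y": 0, "z": -20, "spin": 0},
    {"gripper": 0, "x": 0, "y": 0, "z": -20, "spin": 0},
    {"gripper": 0, "x": 0, "y": -10, "z": -15, "spin": 0},
    {"gripper": 0, "x": 0, "y": -10, "z": -10, "spin": 0},
    {"gripper": 0, "x": 0, "y": 0, "z": 0, "spin": 0},
    {"gripper": 0, "x": 0, "y": 0, "z": 0, "spin": 0},
    {"gripper": 0, "x": 0, "y": 0, "z": 0, "spin": 0},
  ],
)

```text
time: 31.8
eef_pos: [0.4492, -0.2974, 0.2537]
tcp_rot: [0.648, 0.692, 0.232, 0.216]
contact_force: [-0.1, -0.2, 0.2]
opening: 0.496
finger_force: 0.0
```

```bash
python3 st.py; python3 - <<'E'
from h import *
v,u=np.mgrid[:480,:640];uv=np.c_[u.ravel(),v.ravel()]
c,T=grab('scene');X=pts(c,T,uv);p=X[(abs(X[:,0]-.523)<.06)&(abs(X[:,1]+.269)<.12)&(X[:,2]>.03)&(X[:,2]<.14)]
r=cv2.minAreaRect(p[:,:2].astype(np.float32));print(r)
k=p[(p[:,2]>.122)&(abs(p[:,1]+.291)>.05)];print('slope',np.degrees(np.arctan(np.polyfit(k[:,1],k[:,2],1)[0])),k[:,2].mean())
print(sign_off())
E
```

```text
t 31.8 q [-1.018 -0.232  2.179  0.695  0.984 -1.419] p [ 0.4492 -0.2974  0.2537] F [-0.06 -0.18  0.23] M [-0.07  0.29 -0.  ]
[[-0.067  0.797  0.601]
 [ 0.998  0.052  0.042]
 [ 0.002  0.602 -0.799]]
((0.5247535109519958, -0.2683383524417877), (0.07581014186143875, 0.20123638212680817), 2.39955997467041)
slope -0.18705013213724 0.12954928093448898
the job is handed in; nothing more can be done
None
```

I handed the job in at about 32 s: the steel carrier hung level (-0.6°) with its handle 22 mm towards -y, and now stands flat and released in the spill tray, about 2 mm from its middle; no verdict came back.

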